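# Take the lid off the cool box and put the topping pots away

## Robot

A 6-joint arm with a two-finger parallel gripper is mounted at the origin on the work surface. World frame = base frame: x ahead of the robot, y to its left, z up, the work surface at z = 0. Lengths are in m, angles in rad, forces in N, time in s.
With the tool pointing down it reaches from about 0.25 to 0.725 m from the base axis. Payload 4 kg.
Tool frame: the origin (TCP) lies on the front face of the gripper's body, between the roots of the fingers; the fingertips stand 73 mm ahead of it and the grasp point (between the pads) lies bot.tcp_to_grasp ahead of it (bot.tcp_to_grasp is the distance from the TCP to the grasp point, in m); z points along the fingers, y is the line along which they close (so a half turn about z gives the same grasp; the last joint's range is limited). The gripper opens to 85 mm and grips with 20 to 120 N. Pads are 22 mm wide; open, the fingers measure 114 mm over their backs; the gripper's body (76 mm by 85 mm) begins 54 mm behind the grasp point. The pads swing forward as they close: fully open they stand 13 mm farther back than shut.
Start: joints at [1.304, 0.241, 0.005, 1.335, 0, 1.571], TCP at [0.132, 0.482, 0.304] pointing down, gripper open.
Joint ranges: [-2.72, 2.72], [-1.05, 1.87], [-1.09, 1.28], [-1.99, 2.15], [-1.42, 1.44], [-3.14, 3.14]. Speed limits (rad/s): [2.79, 2.79, 3.14, 3.14, 3.14, 3.14].

## Interface

Orientations are given as a unit quaternion [x, y, z, w].
In Python, from workcell import bot gives the robot as it stands.
- The arm moves only by the shell command python3 -m jog 'ROWS' [OPENING]. ROWS is JSON, one flat list of numbers, 6 for each row, row after row: the shift along the world's x, y, z scaled (see below), then the turn, a rotation vector about the world's x, y, z scaled (see below). In form: [tx, ty, tz, wx, wy, wz, tx, ty, tz, wx, wy, wz, ...]. A call has 1 to 10 rows; each row is the pose to reach, as a shift and turn from the pose commanded when the call began; what a row does not reach only later rows make up. The controller multiplies each number of a shift by 800 mm and each number of a turn by 2 rad. A row lasts 1/12 s, in which the tool goes at most 41.7 mm and 7.16 degrees, less where a joint would pass 70% of its speed; a pose out of reach is approached as far as the arm can. A call with a number of a shift or a turn outside -1 to 1 is refused whole. A call with a gripper value outside its range is refused whole. OPENING is the opening, from -1 (shut) to 1 (fully open), set as the call begins (- or left out, the last holds). The fingers move at their own pace and stop on an object; the grip force is fixed at half the most. Time passes only in rows, so rows that repeat a pose let the fingers close. It gives the time, the measured TCP pose, the force, the opening and the grip force at its end, in the units of the state.
- bot.get_obs(): the state, without advancing time (a new reading comes with each control period).
- bot.camera(name): name is "scene" or "top" or "wrist"; returns (picture, depth): 384x512x3 uint8, red, green, blue; 384x512 float32, m along the optical axis (not along the pixel's ray), 0 where there is no reading.
- bot.calibration(name): a dict with "intrinsics" (3x3 intrinsics, pixels), "dist" ([k1, k2, p1, p2, k3] as OpenCV has them; the pictures are not rectified), "pose" (4x4, takes a point from camera to world coordinates). Camera axes: x right, y up, looking along -z (the intrinsics and any distortion apply to the point x, -y, -z); pixel columns grow to the right and rows downward; lengths in m; the calibration is good to about 2 mm. A picture is of the moment at which its call begins: read the wrist's pose just before it. calibration takes no time and is no camera call; for the wrist camera it gives the pose at the moment of the call.
- bot.job_done(): hands the job in; it is judged then, once.
Trained networks look in the newest picture that a camera, given by its name, has taken for a name from the list of things; names that differ only in an ending like _2 or _b are one class to them, and where a whole thing is asked for, a point or a joint stands for the part that bears it (a point fixed in the world has none). Each returns a list of dicts, best first, with "confidence" (0 to 1); they miss things now and then, are a little off and sometimes report something else, mostly with a low value. They report only what shows in the picture. A call takes as long as a camera call. They do not tell look-alikes from the thing itself.
- bot.find_in(label, camera): "at" ([x, y, z] in m, in the coordinates of the camera as it stood for that picture, good to about 4 mm: the middle of the surface that is visible of it).
- bot.tip_of(label, camera): "at" ([x, y, z] in m, in the coordinates of the camera as it stood for that picture, good to about 4 mm: a listed point, or the origin of a listed thing).
The state is a dict: "clock": time; "joint_pos": joint angles; "joint_vel": joint speeds; "tau": joint torques, N m; "eef_pos": TCP position; "tool_rot": TCP orientation; "ft_force": force on the tool from outside, world axes, zero at the start; "ft_torque": the same for the moment, N m; "grip_width": finger opening in m; "grasp_force": force on a finger pad.
Only numpy, scipy, OpenCV 4.12 (cv2) and the standard library are available. Lean on these libraries where they do the work, as an engineer would, in place of code of your own. Each camera call takes 0.05 s, during which the arm holds its last target. There are 200 camera calls.

## Task

Put the taco toppings away: swing the cool box's lid up until it stands upright on its hinge, lift it straight up off the pins and stand it, handle up, in the slot of the wooden drying rack. Press the lid of every topping pot down until it is fully home, and stand all the pots upright on the floor of the cool box. Leave the salt mill, glass bowl, tongs and spatula where they are.

Things in the scene. Friction and masses are not known exactly. Their poses are not given: they have to be found in the camera images.
- box: White plastic cool box fixed to the table. Outside 140 (x) x 232 (y) x 70 mm high, walls 8 mm, floor 6 mm thick; inside 124 x 216 x 64 mm deep. Origin: centre of the underside. Its -x side is the front (towards the robot, grey strip), its +x side the back, with the hinge.
- hinge (a point): Middle of the hinge axis (along the box's y), 88 mm behind the box's centre and 74 mm above the table. 70 mm to either side of it sit two flat steel pins, 5 mm thick (x), 10 mm high (z), 26 mm long, between cheeks; they slip out of the lid's hooks only near upright. A steel stop behind the middle catches the lid about 7 degrees beyond upright, where it stays by itself.
- lid: Loose white lid, 280 g, shut at the start: plate 154 x 232 x 8 mm, x = -164 to -10 mm. Origin on the hinge axis, mid-plane; x points from handle to hooks, z out of the outer face (up when shut). Two steel hooks at y = +-70 mm, 20 mm wide, 20.5 thick, end at x = +9.5 mm; they grip the pins unless the lid is within 10 degrees of upright, then 20 mm of straight lift frees it. Let go half raised, it falls shut.
- lid_handle (a point): Grip point of the lid's handle, mid-plane, x = -192 mm of the lid. The handle is a flat grey tongue in the lid's plane, 24 mm wide (y), 12 mm thick (z), x = -213 to -164 mm. The point is 74 mm above the table and 34 mm in front of the box when shut, 266 mm up when upright. Pinched by its two sides, the lid can swivel in the grip about y and hangs from it once lifted off.
- rack: Beech drying rack fixed to the table: base board 85 (x) x 240 (y) x 15 mm; four dowels 10 mm thick, 85 mm tall above the board, at x = +-21, y = +-45 mm. The slot between the rows is 32 mm clear and runs along y. Origin: centre of the underside. The lid stands in it on its hooks, lid y along rack y, centred within 45 mm, handle up, leaning on the dowels; either face to the front.
- pot1: Topping pot 1: loose white ceramic cylinder, 44 mm across and 50 mm tall, with its lid about 200 g, standing upright on the table; all pots are alike. Origin: centre of the underside, z up. Three or four of the five pots are present, the others are absent (None).
- cap1 (a joint): Push-in wooden lid on pot 1 (disc 42 mm across, 10 mm thick, flat top, black seal under it): how far it is pushed down, in m. 0 = standing 8 mm proud (top 68 mm above the pot's underside), 0.008 = fully home, resting on the rim (top 60 mm). Stiff: it moves under about 6 N straight down and stays where it is left.
- pot2: Topping pot 2: loose white ceramic cylinder, 44 mm across and 50 mm tall, with its lid about 200 g, standing upright on the table; all pots are alike. Origin: centre of the underside, z up. Three or four of the five pots are present, the others are absent (None).
- cap2 (a joint): Push-in wooden lid on pot 2 (disc 42 mm across, 10 mm thick, flat top, black seal under it): how far it is pushed down, in m. 0 = standing 8 mm proud (top 68 mm above the pot's underside), 0.008 = fully home, resting on the rim (top 60 mm). Stiff: it moves under about 6 N straight down and stays where it is left.
- pot3: Topping pot 3: loose white ceramic cylinder, 44 mm across and 50 mm tall, with its lid about 200 g, standing upright on the table; all pots are alike. Origin: centre of the underside, z up. Three or four of the five pots are present, the others are absent (None).
- cap3 (a joint): Push-in wooden lid on pot 3 (disc 42 mm across, 10 mm thick, flat top, black seal under it): how far it is pushed down, in m. 0 = standing 8 mm proud (top 68 mm above the pot's underside), 0.008 = fully home, resting on the rim (top 60 mm). Stiff: it moves under about 6 N straight down and stays where it is left.
- pot4: Topping pot 4: loose white ceramic cylinder, 44 mm across and 50 mm tall, with its lid about 200 g, standing upright on the table; all pots are alike. Origin: centre of the underside, z up. Three or four of the five pots are present, the others are absent (None).
- cap4 (a joint): Push-in wooden lid on pot 4 (disc 42 mm across, 10 mm thick, flat top, black seal under it): how far it is pushed down, in m. 0 = standing 8 mm proud (top 68 mm above the pot's underside), 0.008 = fully home, resting on the rim (top 60 mm). Stiff: it moves under about 6 N straight down and stays where it is left.
- pot5: Topping pot 5: loose white ceramic cylinder, 44 mm across and 50 mm tall, with its lid about 200 g, standing upright on the table; all pots are alike. Origin: centre of the underside, z up. Three or four of the five pots are present, the others are absent (None).
- cap5 (a joint): Push-in wooden lid on pot 5 (disc 42 mm across, 10 mm thick, flat top, black seal under it): how far it is pushed down, in m. 0 = standing 8 mm proud (top 68 mm above the pot's underside), 0.008 = fully home, resting on the rim (top 60 mm). Stiff: it moves under about 6 N straight down and stays where it is left.
- mill: Bystander: chrome salt mill with a press button on top, 52 mm across, 168 mm tall, upright; origin at the centre of its underside.
- bowl: Bystander: small empty glass bowl, 90 mm across, 42 mm tall, on a cork coaster; origin at the centre of its underside.
- tongs: Bystander: steel tongs lying flat, 255 mm long along x, 45 mm wide, 14 mm high; origin on the table below the middle.
- spatula: Bystander: black nylon spatula lying flat, along its x; origin on the table near its middle.
There are look-alikes about, which are no part of the job. What is shaped like the pot2 but orange or yellow is not meant.

How it is judged:
By the outcome, as a careful person would: the job done as asked, in the order asked, and still so for the second after the job is handed in, with the robot touching nothing.
Of pot1, pot2, pot3, pot4, pot5 only 3 to 4 are there at a start; the rules pass over those that are not, and their reading is None.
At some moment in a run one of pot1, pot2, pot3, pot4, pot5 may be knocked a few centimetres aside while the robot is not near it.
It also fails if it takes over 210 s, if anything falls off the work surface, if the arm or the gripper's body presses on something with over 40 N, if the wrist force passes 120 N, or if a joint passes its speed limit or range.

## Working session

There is one attempt and no reset: what is moved stays moved. The work goes in short steps, Python scripts to look and compute and a shell command to move; the robot and the scene stay as the last step left them, time stands still between calls to the robot, and variables do not carry over. Pictures are saved under pics/ and viewed, at most 14 in all, crops included, and the job is handed in when it is done.

```bash
ls; mkdir -p pics; cat > h.py <<'E'
import numpy as np, cv2
from workcell import bot
def shot(c,name=None):
    T=np.array(bot.calibration(c)["pose"]); im,d=bot.camera(c)
    if name: cv2.imwrite(f"pics/{name}.png",im[:,:,::-1])
    return im,d,T
def w(T,p): return (T@np.r_[p,1])[:3]
def px(c,T,P):
    k=bot.calibration(c); q=(np.linalg.inv(T)@np.r_[P,1])[:3]
    u,_=cv2.projectPoints(np.array([[q[0],-q[1],-q[2]]]),np.zeros(3),np.zeros(3),np.array(k["intrinsics"]),np.array(k["dist"])); return u.ravel().round().astype(int)
def back(c,T,d,u,v):
    k=bot.calibration(c); n=cv2.undistortPoints(np.array([[[u,v]]],float),np.array(k["intrinsics"]),np.array(k["dist"])).ravel()
    z=d[int(v),int(u)]; return w(T,[n[0]*z,-n[1]*z,-z])
def find(c,T,labels,fn="tip_of"):
    for l in labels:
        for r in getattr(bot,fn)(l,c)[:6]:
            if r["confidence"]>.2:
                P=w(T,r["at"]); print(c,fn,l,P.round(3),round(r["confidence"],2),px(c,T,P))
E
python3 - <<'E'
from h import *
print(bot.tcp_to_grasp, {k:np.round(v,3) for k,v in bot.get_obs().items()})
for c in("top","scene"):
    im,d,T=shot(c,c)
    find(c,T,["hinge","lid_handle","rack","box","lid"]+(["pot1","mill","bowl","tongs","spatula"] if c=="top" else ["pot1"]))
E
```

```text
pics
0.0539 {'clock': np.float64(0.0), 'joint_pos': array([1.304, 0.241, 0.004, 1.335, 0.   , 1.571]), 'joint_vel': array([-0.001, -0.001, -0.   ,  0.001, -0.002,  0.001]), 'tau': array([ 0.0000e+00, -3.7232e+01,  2.5241e+01,  1.7000e-02,  0.0000e+00,
        0.0000e+00]), 'eef_pos': array([0.132, 0.482, 0.303]), 'tool_rot': array([ 0.133,  0.991, -0.001, -0.   ]), 'ft_force': array([-1.184, -0.045, -0.444]), 'ft_torque': array([ 0.03 , -0.021, -0.003]), 'grasp_force': np.float64(0.0), 'grip_width': np.float64(0.085)}
top tip_of hinge [0.634 0.2   0.076] 0.79 [190 153]
top tip_of hinge [ 0.552 -0.568  0.   ] 0.69 [388 174]
top tip_of lid_handle [0.446 0.189 0.075] 0.66 [193 203]
top tip_of rack [ 0.664 -0.202  0.003] 0.68 [295 148]
top tip_of lid [0.637 0.205 0.077] 0.88 [188 152]
top tip_of pot1 [ 0.455 -0.36   0.003] 0.72 [337 200]
top tip_of pot1 [ 0.446 -0.273 -0.004] 0.7 [315 203]
top tip_of pot1 [ 0.361 -0.381 -0.005] 0.68 [343 224]
top tip_of pot1 [ 0.55  -0.382 -0.003] 0.58 [341 176]
top tip_of pot1 [ 0.433 -0.025  0.001] 0.52 [251 207]
top tip_of pot1 [ 0.665 -0.202  0.002] 
[... 254 characters left out ...]
 -0.57   0.002] 0.79 [388 174]
scene tip_of hinge [0.634 0.202 0.072] 0.92 [287 282]
scene tip_of lid_handle [0.444 0.186 0.073] 0.79 [326 239]
scene tip_of lid_handle [ 0.554 -0.569 -0.001] 0.49 [159 140]
scene tip_of rack [ 0.668 -0.201 -0.001] 0.73 [195 215]
scene tip_of rack [ 0.44  -0.102  0.   ] 0.28 [262 195]
scene tip_of box [0.547 0.192 0.005] 0.61 [302 270]
scene tip_of lid [0.635 0.207 0.078] 0.96 [288 283]
scene tip_of pot1 [ 0.454 -0.362  0.001] 0.68 [212 156]
scene tip_of pot1 [ 0.446 -0.277 -0.001] 0.56 [228 168]
scene tip_of pot1 [ 0.435 -0.019  0.004] 0.51 [279 208]
scene tip_of pot1 [ 0.351 -0.39   0.   ] 0.51 [228 139]
scene tip_of pot1 [ 0.437 -0.106 -0.001] 0.5 [262 194]
```

```bash
python3 - <<'E'
import cv2
a=cv2.imread("pics/top.png")[120:270,110:410];cv2.imwrite("pics/top_c.png",cv2.resize(a,None,fx=2.6,fy=2.6,interpolation=2))
a=cv2.imread("pics/scene.png")[100:330,120:400];cv2.imwrite("pics/scene_c.png",cv2.resize(a,None,fx=2.5,fy=2.5,interpolation=2))
E
```

```text
(no output)
```

View pics/top_c.png

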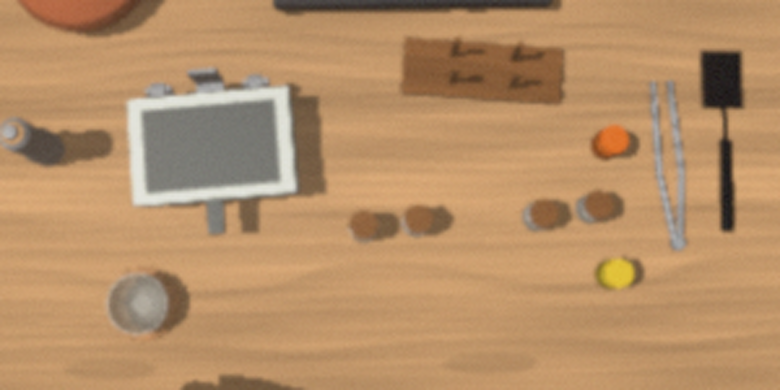

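View pics/scene_c.png

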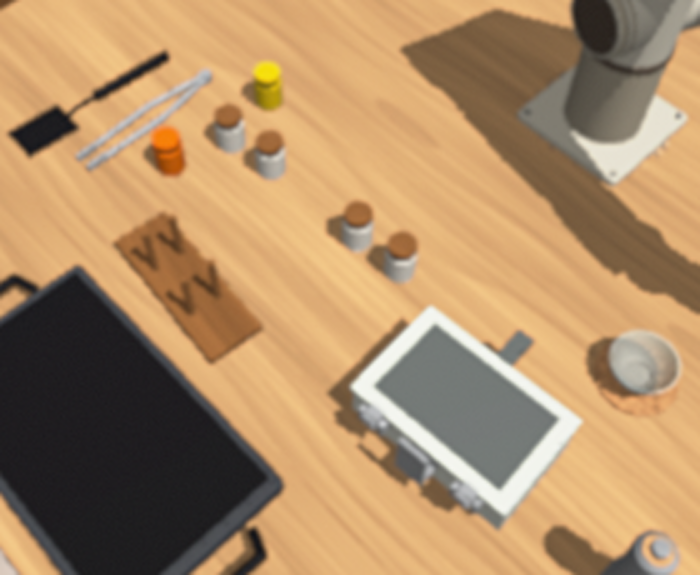

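The white pots with wooden caps are at top-crop (366,225), (420,219), (545,213) and (599,206). The orange (613,141) and yellow (618,272) jars are look-alikes, so I'll leave them. The box is yawed about +4.3° and the rack about -3.6°. I'll move above the handle first.

```bash
python3 -m jog '[0.391,-0.3675,-0.05,0,0,0.171,0.391,-0.3675,-0.05,0,0,0.171,0.391,-0.3675,-0.05,0,0,0.171,0.391,-0.3675,-0.05,0,0,0.171,0.391,-0.3675,-0.05,0,0,0.171,0.391,-0.3675,-0.05,0,0,0.171,0.391,-0.3675,-0.05,0,0,0.171,0.391,-0.3675,-0.05,0,0,0.171,0.391,-0.3675,-0.05,0,0,0.171,0.391,-0.3675,-0.05,0,0,0.171]' 1
python3 -m jog '[0,0,0,0,0,0,0,0,0,0,0,0]' 1
python3 - <<'E'
from h import *
print({k:np.round(v,3) for k,v in bot.get_obs().items() if k in("eef_pos","tool_rot","joint_pos")})
im,d,T=shot("wrist","w1")
find("wrist",T,["hinge","lid_handle","lid"]); print(T.round(3))
E
```

```text
clock: 1.73
eef_pos: [0.4266, 0.2048, 0.2665]
tool_rot: [-0.038, 0.999, 0.0, 0.0]
ft_force: [-0.9, 0.4, 0.5]
grip_width: 0.0853
grasp_force: 0.0
clock: 1.9
eef_pos: [0.4266, 0.2047, 0.266]
tool_rot: [-0.035, 0.999, -0.0, -0.0]
ft_force: [-0.1, -0.3, -0.8]
grip_width: 0.0855
grasp_force: 0.0
{'joint_pos': array([ 0.447,  0.209, -0.136,  1.226,  0.   ,  0.377]), 'eef_pos': array([0.427, 0.205, 0.266]), 'tool_rot': array([-0.035,  0.999, -0.   , -0.   ])}
wrist tip_of lid_handle [ 0.558  0.457 -0.001] 0.65 [443 285]
wrist tip_of lid_handle [0.442 0.187 0.071] 0.6 [234 203]
[[-0.071 -0.957 -0.282  0.354]
 [ 0.997 -0.068 -0.02   0.199]
 [ 0.    -0.283  0.959  0.336]
 [ 0.     0.     0.     1.   ]]
```

View pics/w1.png

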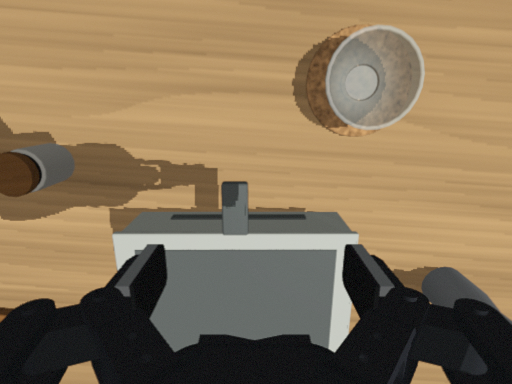

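The handle is at pixel (235,182–232), and the lid's front edge is level in the image, so the tool yaw matches the box.

```bash
python3 - <<'E'
from h import *
im,d,T=shot("wrist")
for u,v in [(235,188),(235,205),(235,225),(225,210),(245,210),(125,240),(348,240)]: print((u,v),back("wrist",T,d,u,v).round(4))
E
```

```text
(235, 188) [0.4237 0.1903 0.0802]
(235, 205) [0.4398 0.1912 0.0793]
(235, 225) [0.4593 0.1924 0.0793]
(225, 210) [0.4455 0.1824 0.0789]
(245, 210) [ 4.724e-01  2.003e-01 -1.000e-04]
(125, 240) [0.4833 0.0898 0.0775]
(348, 240) [0.4668 0.2995 0.0778]
```

```bash
python3 -m jog '[0.018,-0.0185,-0.05,0,0,0,0.018,-0.0185,-0.1,0,0,0,0.018,-0.0185,-0.14,0,0,0,0.018,-0.0185,-0.1725,0,0,0,0.018,-0.0185,-0.1725,0,0,0,0.018,-0.0185,-0.1725,0,0,0]' 1
python3 -m jog '[0,0,0,0,0,0,0,0,0,0,0,0,0,0,0,0,0,0,0,0,0,0,0,0,0,0,0,0,0,0,0,0,0,0,0,0,0,0,0,0,0,0,0,0,0,0,0,0,0,0,0,0,0,0]' -1
```

```text
clock: 2.65
eef_pos: [0.4383, 0.1923, 0.1277]
tool_rot: [-0.039, 0.999, -0.001, -0.002]
ft_force: [0.5, -0.3, 0.2]
grip_width: 0.0852
grasp_force: 0.0
clock: 3.4
eef_pos: [0.4405, 0.1915, 0.1296]
tool_rot: [-0.037, 0.999, 0.0, 0.001]
ft_force: [-0.5, -1.0, 6.2]
grip_width: 0.0227
grasp_force: 58.2
```

```bash
python3 -m jog '[0.0009,0.0001,0.0209,0,0,0,0.0036,0.0003,0.0417,0,0,0,0.0082,0.0006,0.0621,0,0,0,0.0145,0.0011,0.0821,0,0,0,0.0225,0.0017,0.1014,0,0,0,0.0322,0.0024,0.12,0,0,0,0.0434,0.0033,0.1377,0,0,0,0.0562,0.0042,0.1543,0,0,0,0.0703,0.0053,0.1697,0,0,0]'
python3 -m jog '[0,0,0,0,0,0]'
```

```text
clock: 4.15
eef_pos: [0.4951, 0.1949, 0.2634]
tool_rot: [-0.037, 0.999, -0.001, -0.002]
ft_force: [1.5, -1.4, -6.3]
grip_width: 0.0225
grasp_force: 60.0
clock: 4.23
eef_pos: [0.4973, 0.1954, 0.2652]
tool_rot: [-0.037, 0.999, -0.0, 0.001]
ft_force: [-0.8, -2.2, -3.3]
grip_width: 0.0231
grasp_force: 60.3
```

```bash
python3 -m jog '[0.0154,0.0012,0.0142,0,0,0,0.032,0.0024,0.0269,0,0,0,0.0497,0.0037,0.0381,0,0,0,0.0683,0.0051,0.0478,0,0,0,0.0876,0.0066,0.0558,0,0,0,0.1076,0.0081,0.0621,0,0,0,0.128,0.0096,0.0667,0,0,0,0.1488,0.0112,0.0694,0,0,0,0.1697,0.0127,0.0703,0,0,0,0.1697,0.0127,0.0703,0,0,0]'
python3 -m jog '[0,0,0,0,0,0,0,0,0,0,0,0]'
python3 - <<'E'
from h import *
im,d,T=shot("scene","s2"); print(bot.get_obs()["joint_pos"].round(3) if hasattr(bot.get_obs()["joint_pos"],'round') else bot.get_obs()["joint_pos"])
find("scene",T,["lid","hinge","lid_handle","rack","box","pot1"]); 
cv2.imwrite("pics/s2c.png",cv2.resize(im[60:320,120:440,::-1],None,fx=2.3,fy=2.3,interpolation=2))
E
```

```text
clock: 5.07
eef_pos: [0.6332, 0.2049, 0.3191]
tool_rot: [-0.037, 0.999, -0.001, -0.0]
ft_force: [-1.1, -4.1, 0.1]
grip_width: 0.0229
grasp_force: 68.7
clock: 5.23
eef_pos: [0.6316, 0.2052, 0.3193]
tool_rot: [-0.037, 0.999, -0.001, -0.0]
ft_force: [1.9, -2.8, -4.3]
grip_width: 0.0227
grasp_force: 68.0
[ 0.315  0.586  0.566  1.552 -0.002  0.24 ]
scene tip_of lid [0.634 0.207 0.074] 0.89 [289 283]
scene tip_of lid [0.554 0.458 0.002] 0.5 [369 336]
scene tip_of hinge [0.638 0.199 0.073] 0.93 [286 282]
scene tip_of hinge [ 0.668 -0.201 -0.001] 0.41 [195 215]
scene tip_of lid_handle [0.621 0.204 0.267] 0.59 [298 250]
scene tip_of rack [ 0.667 -0.203 -0.001] 0.75 [194 215]
scene tip_of box [0.545 0.192 0.002] 0.56 [303 270]
scene tip_of pot1 [ 0.352 -0.388 -0.002] 0.69 [228 140]
scene tip_of pot1 [ 0.551 -0.384 -0.002] 0.65 [189 167]
scene tip_of pot1 [ 0.446 -0.278 -0.001] 0.64 [228 168]
scene tip_of pot1 [ 0.555 -0.572 -0.001] 0.63 [158 140]
scene tip_of pot1 [ 0.453 -0.358  0.   ] 0.53 [213 157]
scene tip_of pot1 [ 0.434 -0.018  0.003] 0.48 [280 208]
```

View pics/s2c.png

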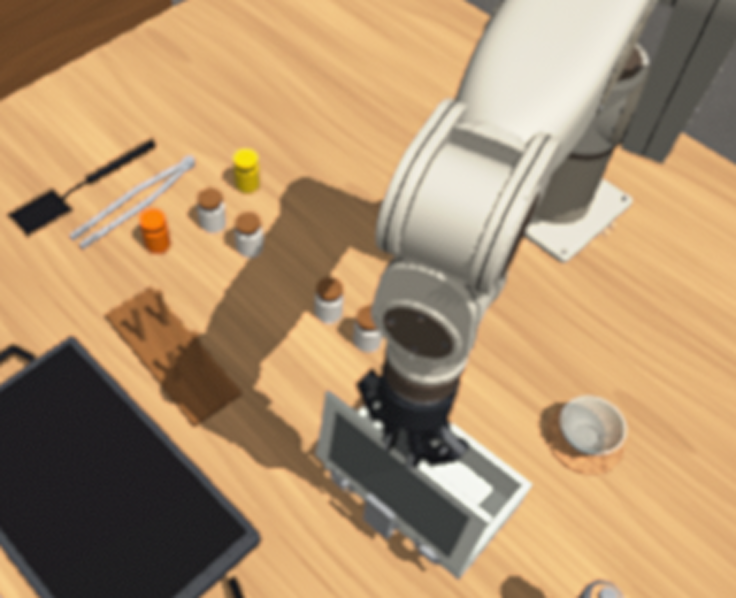

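The lid stands upright in the grip, so I'll lift it straight up.

```bash
python3 -m jog '[0,0,0.0125,0,0,0,0,0,0.025,0,0,0,0,0,0.0375,0,0,0,0,0,0.05,0,0,0,0,0,0.0625,0,0,0,0,0,0.075,0,0,0,0,0,0.0825,0,0,0,0,0,0.0825,0,0,0,0,0,0.0825,0,0,0,0,0,0.0825,0,0,0]'
python3 - <<'E'
from h import *
im,d,T=shot("scene","s3"); find("scene",T,["lid","lid_handle","hinge"]);print(bot.get_obs()["joint_pos"])
im,d,T=shot("top","t3"); find("top",T,["lid","lid_handle","rack","pot1"])
E
```

```text
clock: 6.42
eef_pos: [0.6315, 0.2065, 0.3857]
tool_rot: [-0.038, 0.999, 0.0, -0.001]
ft_force: [-0.4, -0.3, -4.4]
grip_width: 0.023
grasp_force: 68.3
scene tip_of lid [0.633 0.212 0.141] 0.8 [292 275]
scene tip_of lid_handle [0.62  0.205 0.333] 0.73 [302 238]
scene tip_of lid_handle [0.633 0.206 0.142] 0.54 [291 274]
scene tip_of hinge [0.636 0.2   0.074] 0.6 [286 282]
scene tip_of hinge [ 0.525 -0.481 -0.   ] 0.54 [178 149]
scene tip_of hinge [ 0.555 -0.572 -0.002] 0.44 [158 140]
scene tip_of hinge [0.548 0.194 0.001] 0.27 [302 271]
[3.15307413e-01 6.03204448e-01 7.65035986e-01 1.73407104e+00
 3.58302156e-04 2.40047288e-01]
top tip_of lid [0.637 0.21  0.143] 0.86 [184 148]
top tip_of lid_handle [0.639 0.209 0.144] 0.61 [184 148]
top tip_of rack [ 0.667 -0.204  0.002] 0.97 [295 147]
top tip_of pot1 [ 0.55  -0.384 -0.002] 0.73 [342 176]
top tip_of pot1 [ 0.458 -0.36   0.   ] 0.7 [337 199]
top tip_of pot1 [ 0.445 -0.273 -0.006] 0.64 [315 203]
top tip_of pot1 [ 0.359 -0.382 -0.004] 0.52 [343 224]
top tip_of pot1 [ 0.438 -0.1   -0.004] 0.47 [270 206]
top tip_of pot1 [ 0.43  -0.021  0.   ] 0.44 [250 208]
```

```bash
cat >> h.py <<'E'
def cloud(c,d,T):
    k=bot.calibration(c); v,u=np.mgrid[0:384,0:512]
    n=cv2.undistortPoints(np.stack([u,v],-1).reshape(-1,1,2).astype(float),np.array(k["intrinsics"]),np.array(k["dist"])).reshape(-1,2)
    z=d.ravel(); P=np.c_[n[:,0]*z,-n[:,1]*z,-z]; P=P@T[:3,:3].T+T[:3,3]; return P[z>0]
E
python3 - <<'E'
from h import *
for c in("top","scene"):
    im,d,T=shot(c); P=cloud(c,d,T)
    m=(abs(P[:,0]-.666)<.08)&(abs(P[:,1]+.203)<.16)
    tb=P[m&(abs(P[:,2])<.006)]
    b=P[m&(P[:,2]>.009)&(P[:,2]<.022)]; r=cv2.minAreaRect((b[:,:2]*1000).astype(np.float32)); print(c,len(b),r,b.mean(0).round(4),np.median(tb[:,2]))
    s=P[m&(P[:,2]>.04)&(P[:,2]<.12)]
    for q in s[np.argsort(s[:,1])].round(3): 
        if c=="top" or q[2]>.08: print(q,end=' ')
    print()
E
```

```text
top 1161 ((660.3593139648438, -206.31832885742188), (276.4808349609375, 129.17730712890625), 76.21309661865234) [ 0.6644 -0.2014  0.015 ] 8.472206676946037e-05
[ 0.68  -0.25   0.062] [ 0.679 -0.249  0.096] [ 0.68  -0.249  0.044] [ 0.685 -0.248  0.102] [ 0.681 -0.248  0.102] [ 0.645 -0.248  0.097] [ 0.639 -0.246  0.104] [ 0.638 -0.246  0.078] [ 0.676 -0.246  0.092] [ 0.683 -0.245  0.097] [ 0.678 -0.245  0.07 ] [ 0.685 -0.245  0.101] [ 0.637 -0.244  0.064] [ 0.677 -0.244  0.103] [ 0.679 -0.244  0.049] [ 0.679 -0.244  0.079] [ 0.637 -0.244  0.096] [ 0.639 -0.243  0.103] [ 0.681 -0.243  0.088] [ 0.643 -0.243  0.105] [ 0.68  -0.243  0.06 ] [ 0.637 -0.242  0.08 ] [ 0.636 -0.242  0.052] [ 0.682 -0.242  0.069] [ 0.682 -0.241  0.099] [ 0.681 -0.241  0.043] [ 0.636 -0.24   0.067] [ 0.637 -0.24   0.096] [ 0.638 -0.24   0.04 ] [ 0.644 -0.24   0.099] [ 0.64  -0.239  0.1  ] [ 0.641 -0.239  0.046] [ 0.638 -0.239  0.078] [ 0.643 -0.238  0.055] [ 0.64  -0.238  0.083] [ 0.688 -0.164  0.095] [ 0.69  -0.163  0.101] [ 0.693 -0.163  0.103] [ 0.686 -0.163  0.058] [ 0.686 -0.162  0.072] [ 0.688 -0.161  0.08
[... 1531 characters left out ...]
39  0.093] [ 0.694 -0.16   0.104] [ 0.698 -0.16   0.084] [ 0.695 -0.16   0.1  ] [ 0.651 -0.16   0.1  ] [ 0.697 -0.16   0.09 ] [ 0.696 -0.159  0.096] [ 0.654 -0.159  0.081] [ 0.688 -0.158  0.1  ] [ 0.648 -0.157  0.1  ] [ 0.69  -0.157  0.092] [ 0.695 -0.157  0.09 ] [ 0.693 -0.157  0.101] [ 0.695 -0.156  0.098] [ 0.691 -0.155  0.1  ] [ 0.697 -0.155  0.089] [ 0.693 -0.155  0.086] [ 0.693 -0.155  0.091] [ 0.655 -0.154  0.105] [ 0.653 -0.154  0.091] [ 0.656 -0.154  0.1  ] [ 0.648 -0.154  0.092] [ 0.656 -0.153  0.095] [ 0.654 -0.153  0.086] [ 0.652 -0.153  0.102] [ 0.647 -0.153  0.104] [ 0.653 -0.153  0.098] [ 0.65  -0.152  0.084] [ 0.65  -0.152  0.091] [ 0.652 -0.151  0.081] [ 0.65  -0.151  0.103]
```

```bash
python3 -m jog '[0.001,-0.0128,0,0,0,-0.002,0.003,-0.0382,0,0,0,-0.006,0.005,-0.0638,0,0,0,-0.01,0.007,-0.0892,0,0,0,-0.014,0.009,-0.1148,0,0,0,-0.018,0.011,-0.14,0,0,0,-0.022,0.013,-0.1658,0,0,0,-0.026,0.015,-0.191,0,0,0,-0.03,0.017,-0.2168,0,0,0,-0.034,0.02,-0.2425,0,0,0,-0.04]'
python3 -m jog '[0.002,-0.0255,0,0,0,-0.004,0.004,-0.051,0,0,0,-0.008,0.006,-0.0765,0,0,0,-0.012,0.008,-0.102,0,0,0,-0.016,0.011,-0.1275,0,0,0,-0.02,0.014,-0.153,0,0,0,-0.025,0.017,-0.1785,0,0,0,-0.03,0.019,-0.204,0,0,0,-0.035,0.0206,-0.225,0,0,0,-0.04,0.0206,-0.2675,0,0,0,-0.0403]'
python3 -m jog '[0,0,0,0,0,0,0,0,0,0,0,0,0,0,0,0,0,0]'
python3 - <<'E'
from h import *
print(bot.get_obs()["joint_pos"])
for c in("top","scene"):
    im,d,T=shot(c,"r_"+c); find(c,T,["lid","lid_handle","rack"]); P=cloud(c,d,T)
    m=(abs(P[:,0]-.666)<.06)&(abs(P[:,1]+.203)<.14)&(P[:,2]>.14)&(P[:,2]<.29)
    for y in np.arange(-.31,-.09,.04):
        for z in (.16,.2,.24):
            q=P[m&(abs(P[:,1]-y)<.02)&(abs(P[:,2]-z)<.02)]
            if len(q)>3: print(round(y,2),z,len(q),np.percentile(q[:,0],[5,50,95]).round(4))
E
```

```text
clock: 7.8
eef_pos: [0.6475, 0.0102, 0.3866]
tool_rot: [0.003, 1.0, -0.0, 0.0]
ft_force: [-0.7, 0.1, -2.8]
grip_width: 0.0231
grasp_force: 68.2
clock: 8.63
eef_pos: [0.6644, -0.2009, 0.3868]
tool_rot: [0.041, 0.999, 0.001, 0.0]
ft_force: [0.7, 0.8, -2.3]
grip_width: 0.0227
grasp_force: 68.2
clock: 8.88
eef_pos: [0.6639, -0.2028, 0.3861]
tool_rot: [0.043, 0.999, 0.0, -0.0]
ft_force: [0.3, 0.2, -3.8]
grip_width: 0.0226
grasp_force: 68.2
[-2.96599261e-01  6.93886664e-01  9.27801945e-01  1.80519408e+00
  2.67257487e-04 -2.09755825e-01]
top tip_of lid [ 0.669 -0.198  0.143] 0.72 [298 138]
top tip_of rack [ 0.666 -0.202 -0.002] 0.73 [295 147]
-0.15 0.16 18 [0.6623 0.6665 0.668 ]
-0.15 0.2 17 [0.6633 0.6647 0.6658]
-0.15 0.24 16 [0.6602 0.6618 0.6636]
-0.11 0.16 22 [0.6636 0.6687 0.6708]
-0.11 0.2 26 [0.6647 0.6672 0.6686]
-0.11 0.24 27 [0.6624 0.6644 0.6661]
scene tip_of lid [ 0.667 -0.2    0.143] 0.6 [189 192]
scene tip_of lid_handle [ 0.656 -0.201  0.334] 0.64 [183 150]
scene tip_of rack [ 0.666 -0.201 -0.002] 0.91 [195 215]
-0.31 0.16 18 [0.6627 0.6649 0.666 ]
-0.31 0.2 30 [0.6608 0.6626 0.665 ]
-0.31 0.24 29 [0.6579 0.66   0.6619]
-0.27 0.16 50 [0.6665 0.6685 0.676 ]
-0.27 0.2 48 [0.6636 0.6657 0.6676]
-0.27 0.24 51 [0.661  0.6633 0.6645]
-0.23 0.16 29 [0.6691 0.6706 0.672 ]
-0.23 0.2 53 [0.6663 0.6688 0.6711]
-0.23 0.24 55 [0.6637 0.6663 0.6683]
-0.19 0.16 31 [0.6723 0.6736 0.6756]
-0.19 0.2 53 [0.6694 0.6714 0.6736]
-0.19 0.24 58 [0.6669 0.6689 0.6707]
-0.15 0.16 45 [0.6752 0.677  0.6849]
-0.15 0.2 52 [0.6732 0.6747 0.6771]
-0.15 0.24 59 [0.6702 0.6723 0.6742]
-0.11 0.16 47 [0.678  0.6792 0.6849]
-0.11 0.2 61 [0.6753 0.6773 0.6789]
-0.11 0.24 65 [0.6728 0.6746 0.6764]
```

```bash
python3 -m jog '[-0.002,0,-0.01,0,0,0,-0.002,0,-0.025,0,0,0,-0.002,0,-0.04,0,0,0,-0.002,0,-0.055,0,0,0,-0.002,0,-0.07,0,0,0,-0.002,0,-0.085,0,0,0,-0.002,0,-0.1,0,0,0,-0.002,0,-0.1,0,0,0]'
python3 - <<'E'
from h import *
for c in("top","scene"):
    im,d,T=shot(c,"q_"+c); find(c,T,["lid","lid_handle"])
cv2.imwrite("pics/q.png",cv2.resize(im[110:260,120:280,::-1],None,fx=3.5,fy=3.5,interpolation=2))
E
```

```text
clock: 9.95
eef_pos: [0.6617, -0.2013, 0.3032]
tool_rot: [0.042, 0.999, 0.001, -0.003]
ft_force: [0.3, 0.2, -3.4]
grip_width: 0.0231
grasp_force: 68.1
top tip_of lid [0.633 0.199 0.076] 0.74 [190 153]
top tip_of lid [ 0.662 -0.197  0.059] 0.69 [295 145]
scene tip_of lid [ 0.665 -0.201  0.061] 0.77 [193 205]
scene tip_of lid_handle [ 0.652 -0.2    0.255] 0.67 [188 167]
```

View pics/q.png

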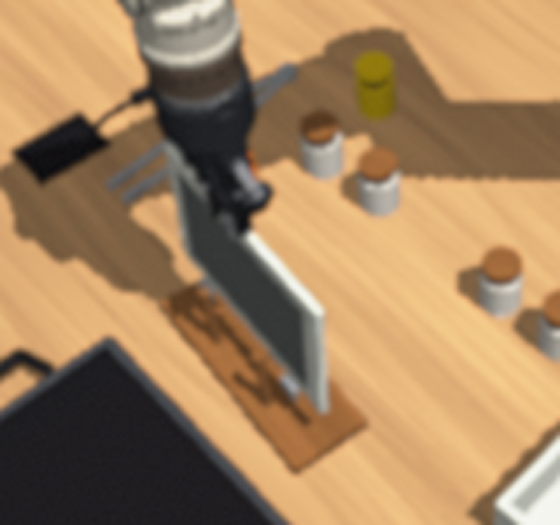

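The lid is between the dowel rows with no side force. I'll lower it the rest of the way.

```bash
python3 -m jog '[0,0,-0.01,0,0,0,0,0,-0.02,0,0,0,0,0,-0.03,0,0,0,0,0,-0.036,0,0,0,0,0,-0.04,0,0,0,0,0,-0.042,0,0,0,0,0,-0.042,0,0,0]'
```

```text
clock: 10.83
eef_pos: [0.6624, -0.2019, 0.272]
tool_rot: [0.043, 0.999, 0.0, -0.001]
ft_force: [-0.1, 0.1, -3.5]
grip_width: 0.0233
grasp_force: 68.2
```

```bash
python3 -m jog '[0,0,-0.002,0,0,0,0,0,-0.003,0,0,0,0,0,-0.004,0,0,0,0,0,-0.004,0,0,0]'
```

```text
clock: 11.17
eef_pos: [0.6629, -0.2021, 0.2708]
tool_rot: [0.043, 0.999, -0.0, 0.001]
ft_force: [-0.4, -0.2, 0.3]
grip_width: 0.0229
grasp_force: 68.8
```

```bash
python3 -m jog '[0,0,0,0,0,0,0,0,0,0,0,0,0,0,0,0,0,0,0,0,0,0,0,0,0,0,0,0,0,0,0,0,0,0,0,0,0,0,0,0,0,0]' 0.3
python3 -m jog '[0,0,0.01,0,0,0,0,0,0.03,0,0,0,0,0,0.055,0,0,0,0,0,0.085,0,0,0,0,0,0.1,0,0,0,0,0,0.1,0,0,0]'
python3 - <<'E'
from h import *
for c in("top","scene"):
    im,d,T=shot(c,"k_"+c); find(c,T,["lid","lid_handle","pot1"])
cv2.imwrite("pics/k.png",cv2.resize(im[110:260,120:280,::-1],None,fx=3.5,fy=3.5,interpolation=2))
E
```

```text
clock: 11.75
eef_pos: [0.6627, -0.2019, 0.2695]
tool_rot: [0.043, 0.999, 0.0, -0.0]
ft_force: [-0.2, -0.3, 0.1]
grip_width: 0.0558
grasp_force: 0.0
clock: 12.25
eef_pos: [0.6636, -0.2022, 0.3545]
tool_rot: [0.043, 0.999, -0.001, 0.004]
ft_force: [-0.1, 0.5, 0.7]
grip_width: 0.0557
grasp_force: 0.0
top tip_of lid [ 0.67  -0.199  0.027] 0.75 [295 145]
top tip_of pot1 [ 0.457 -0.36   0.   ] 0.55 [337 199]
top tip_of pot1 [ 0.548 -0.383 -0.002] 0.52 [342 176]
top tip_of pot1 [ 0.43  -0.025  0.002] 0.48 [251 208]
top tip_of pot1 [ 0.362 -0.382  0.001] 0.48 [344 224]
top tip_of pot1 [ 0.445 -0.275 -0.003] 0.47 [315 203]
scene tip_of lid [ 0.666 -0.2    0.028] 0.77 [194 211]
scene tip_of lid_handle [ 0.67  -0.204  0.219] 0.67 [184 177]
scene tip_of pot1 [ 0.354 -0.386  0.   ] 0.77 [228 140]
scene tip_of pot1 [ 0.454 -0.36   0.004] 0.71 [212 156]
scene tip_of pot1 [ 0.55  -0.382 -0.004] 0.59 [189 167]
scene tip_of pot1 [ 0.435 -0.017  0.004] 0.52 [280 209]
scene tip_of pot1 [ 0.438 -0.1   -0.   ] 0.46 [262 195]
```

View pics/k.png

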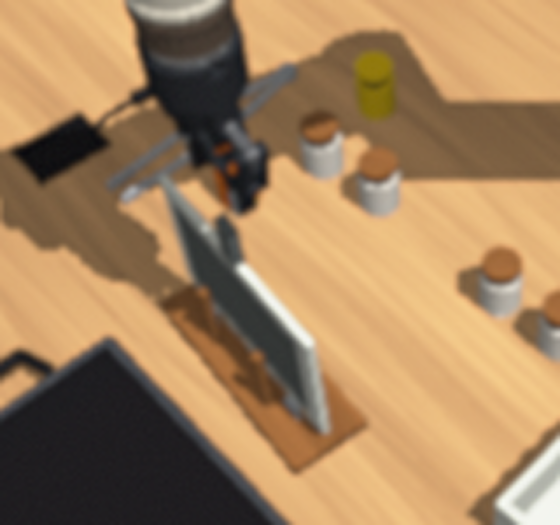

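The lid stands in the slot, leaning on the dowels. Next I'll measure the cap tops and the box rim from depth.

```bash
cat >> h.py <<'E'
POTS=dict(A=(.4335,-.021),B=(.4375,-.102),C=(.456,-.36),D=(.446,-.275))
def caps(P,tag,near=POTS,zmin=.052):
    for n,(x,y) in near.items():
        q=P[(np.hypot(P[:,0]-x,P[:,1]-y)<.042)&(P[:,2]>zmin)&(P[:,2]<.08)]
        if len(q)<8: print(tag,n,"none"); continue
        zt=np.percentile(q[:,2],75); q=q[abs(q[:,2]-zt)<.004]
        (cx,cy),r=cv2.minEnclosingCircle((q[:,:2]*1000).astype(np.float32)); print(tag,n,len(q),"mean",q.mean(0).round(4),"circ",round(cx),round(cy),round(r,1))
E
python3 - <<'E'
from h import *
for c in("top","scene"):
    im,d,T=shot(c); P=cloud(c,d,T); caps(P,c)
    m=(abs(P[:,0]-.545)<.1)&(abs(P[:,1]-.196)<.14)
    b=P[m&(P[:,2]>.064)&(P[:,2]<.075)]; b=b[(b[:,0]-.545)*.997+(b[:,1]-.196)*.075<.074]; print(c,"rim",len(b),cv2.minAreaRect((b[:,:2]*1000).astype(np.float32)))
    f=P[m&(P[:,2]>.002)&(P[:,2]<.01)&(abs(P[:,0]-.545)<.06)&(abs(P[:,1]-.196)<.1)]; print("floor",len(f),np.median(f[:,2]),cv2.minAreaRect((f[:,:2]*1000).astype(np.float32)))
E
```

```text
top A 67 mean [ 0.4309 -0.0212  0.0691] circ 432 -21 20.4
top B none
top C 64 mean [ 0.4523 -0.3557  0.0677] circ 452 -356 21.2
top D 26 mean [ 0.441  -0.2825  0.0697] circ 442 -276 19.7
top rim 416 ((547.0113525390625, 196.47085571289062), (141.8748779296875, 234.97369384765625), 3.8449132442474365)
floor 1117 0.006194430842589638 ((546.8380737304688, 196.03358459472656), (116.3871841430664, 199.44381713867188), 0.2576296627521515)
scene A 103 mean [ 0.4347 -0.0208  0.0676] circ 435 -21 21.8
scene B 88 mean [ 0.4424 -0.0985  0.0677] circ 442 -99 21.5
scene C 74 mean [ 0.4579 -0.3587  0.0664] circ 457 -359 21.5
scene D 72 mean [ 0.4475 -0.2777  0.0683] circ 447 -279 21.2
scene rim 722 ((547.4346923828125, 194.9913787841797), (143.0562286376953, 233.13343811035156), 4.3336567878723145)
floor 1680 0.006679057780325848 ((536.022216796875, 195.16696166992188), (101.81217193603516, 202.8721466064453), 3.5992472171783447)
```

```bash
python3 -m jog '[-0.05,-0.015,0,0,0,-0.06,-0.1,-0.03,0,0,0,-0.12,-0.14,-0.05,0,0,0,-0.18,-0.18,-0.07,0,0,0,-0.24,-0.22,-0.08,0,0,0,-0.3,-0.25,-0.09,0,0,0,-0.36,-0.2725,-0.094,0,0,0,-0.42,-0.2725,-0.094,0,0,0,-0.48,-0.2725,-0.094,0,0,0,-0.54,-0.2725,-0.094,0,0,0,-0.6]' -1
python3 -m jog '[0,0,-0.03,0,0,-0.06,0,0,-0.06,0,0,-0.1425,0,0,-0.1,0,0,-0.1425,0,0,-0.1125,0,0,-0.1425,0,0,-0.1125,0,0,-0.1425,0,0,-0.1125,0,0,-0.1425]'
python3 - <<'E'
from h import *
print({k:np.round(v,4) for k,v in bot.get_obs().items() if k in("eef_pos","tool_rot","joint_pos")})
im,d,T=shot("wrist","wD"); P=cloud("wrist",d,T); caps(P,"wrist")
find("wrist",T,["pot1"])
E
```

```text
clock: 13.58
eef_pos: [0.444, -0.2774, 0.3499]
tool_rot: [0.602, 0.798, 0.0, 0.0]
ft_force: [0.4, -0.3, -0.1]
grip_width: 0.0003
grasp_force: 0.0
clock: 14.08
eef_pos: [0.4446, -0.2771, 0.2599]
tool_rot: [0.707, 0.708, -0.0, -0.0]
ft_force: [0.7, 0.2, 0.3]
grip_width: -0.0002
grasp_force: 0.0
{'joint_pos': array([-0.5574,  0.3109, -0.016 ,  1.2445,  0.    ,  1.012 ]), 'eef_pos': array([ 0.4446, -0.2771,  0.2599]), 'tool_rot': array([ 7.066e-01,  7.076e-01, -1.000e-04, -3.000e-04])}
wrist A none
wrist B none
wrist C none
wrist D 1566 mean [ 0.4438 -0.2782  0.0667] circ 444 -279 20.9
wrist tip_of pot1 [ 0.355 -0.387 -0.004] 0.95 [182 258]
wrist tip_of pot1 [ 0.548 -0.388 -0.001] 0.77 [339 260]
wrist tip_of pot1 [ 0.445 -0.277  0.003] 0.74 [256 172]
wrist tip_of pot1 [ 0.454 -0.361  0.001] 0.61 [263 240]
```

View pics/wD.png

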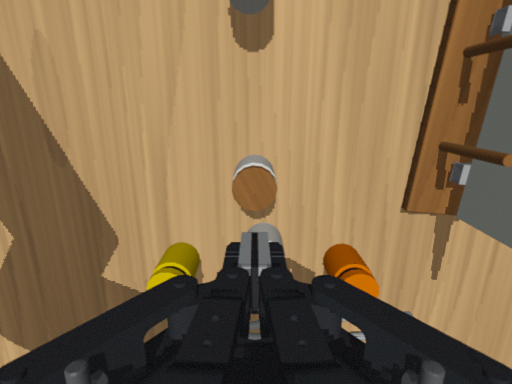

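The wooden-capped white pot is at (255,190), directly below the closed fingers. The orange and yellow jars are off to the sides. Pressing now.

```bash
python3 -m jog '[-0.001,-0.001,-0.05,0,0,0,-0.001,-0.001,-0.1,0,0,0,-0.001,-0.001,-0.138,0,0,0,-0.001,-0.001,-0.138,0,0,0]'
python3 -m jog '[0,0,-0.003,0,0,0,0,0,-0.006,0,0,0,0,0,-0.009,0,0,0,0,0,-0.012,0,0,0,0,0,-0.015,0,0,0,0,0,-0.018,0,0,0,0,0,-0.018,0,0,0]'
```

```text
clock: 14.52
eef_pos: [0.4414, -0.2764, 0.145]
tool_rot: [0.707, 0.707, -0.001, -0.004]
ft_force: [-0.6, 0.2, -0.5]
grip_width: -0.0002
grasp_force: 0.0
clock: 15.1
eef_pos: [0.445, -0.2787, 0.1361]
tool_rot: [0.707, 0.707, 0.0, 0.002]
ft_force: [0.4, 0.3, 3.6]
grip_width: -0.0001
grasp_force: 1.8
```

```bash
python3 -m jog '[0,0,-0.003,0,0,0,0,0,-0.005,0,0,0,0,0,-0.005,0,0,0]'; python3 -m jog '[0,0,-0.002,0,0,0,0,0,-0.004,0,0,0,0,0,-0.004,0,0,0]'
```

```text
clock: 15.35
eef_pos: [0.4451, -0.2787, 0.1326]
tool_rot: [0.707, 0.707, 0.0, 0.002]
ft_force: [-0.1, -0.1, 7.0]
grip_width: -0.0004
grasp_force: 3.8
clock: 15.6
eef_pos: [0.4452, -0.2788, 0.1324]
tool_rot: [0.707, 0.707, 0.001, 0.003]
ft_force: [-4.5, 4.1, 26.9]
grip_width: -0.0001
grasp_force: 13.4
```

```bash
python3 -m jog '[0,0,0.02,0,0,0,0,0,0.04,0,0,0,0,0,0.04,0,0,0,0,0,0.04,0,0,0,0,0,0.04,0,0,0,0,0,0.04,0,0,0,0,0,0.04,0,0,0,0,0,0.04,0,0,0]' 1
python3 - <<'E'
from h import *
im,d,T=shot("wrist"); caps(cloud("wrist",d,T),"wrist",dict(D=POTS['D']),zmin=.045)
im,d,T=shot("scene"); caps(cloud("scene",d,T),"scene",zmin=.045)
E
```

```text
clock: 16.27
eef_pos: [0.4434, -0.2777, 0.1587]
tool_rot: [0.707, 0.707, -0.0, -0.001]
ft_force: [0.3, 0.6, 0.1]
grip_width: 0.0852
grasp_force: 0.0
wrist D 3400 mean [ 0.4437 -0.2778  0.0594] circ 444 -279 21.1
scene A 98 mean [ 0.4356 -0.0203  0.0686] circ 435 -21 20.9
scene B 92 mean [ 0.4411 -0.0983  0.0676] circ 442 -98 22.0
scene C 17 mean [ 0.4677 -0.3641  0.0657] circ 459 -358 21.2
scene D 74 mean [ 0.4476 -0.2784  0.0603] circ 447 -280 20.3
```

```bash
python3 -m jog '[0.005,-0.03,0.03,0,0,0,0.01,-0.07,0.06,0,0,0,0.014,-0.101,0.08,0,0,0,0.014,-0.101,0.08,0,0,0,0.014,-0.101,0.08,0,0,0,0.014,-0.101,0.08,0,0,0,0.014,-0.101,0.08,0,0,0]' -1
python3 - <<'E'
from h import *
print(bot.get_obs()["eef_pos"])
im,d,T=shot("wrist"); caps(cloud("wrist",d,T),"wrist",dict(C=POTS['C']),zmin=.045)
E
```

```text
clock: 16.95
eef_pos: [0.4543, -0.3574, 0.2222]
tool_rot: [0.707, 0.707, -0.0, -0.002]
ft_force: [0.4, 0.8, 0.2]
grip_width: 0.0009
grasp_force: 0.0
[ 0.45427948 -0.35743415  0.22215523]
wrist C 2049 mean [ 0.4543 -0.3585  0.066 ] circ 454 -359 20.9
```

```bash
python3 -m jog '[0,-0.001,-0.05,0,0,0,0,-0.001,-0.09,0,0,0,0,-0.001,-0.096,0,0,0,0,-0.001,-0.1,0,0,0,0,-0.001,-0.104,0,0,0,0,-0.001,-0.108,0,0,0,0,-0.001,-0.112,0,0,0,0,-0.001,-0.1145,0,0,0,0,-0.001,-0.1165,0,0,0,0,-0.001,-0.117,0,0,0]'
python3 -m jog '[0,0,0,0,0,0,0,0,0,0,0,0]'
```

```text
clock: 17.83
eef_pos: [0.4561, -0.3601, 0.1326]
tool_rot: [0.707, 0.707, 0.0, 0.002]
ft_force: [-1.6, 2.3, 8.6]
grip_width: -0.0004
grasp_force: 4.1
clock: 18.0
eef_pos: [0.4561, -0.36, 0.1326]
tool_rot: [0.707, 0.707, 0.0, 0.002]
ft_force: [-0.9, 2.6, 5.3]
grip_width: 0.0001
grasp_force: 2.8
```

```bash
python3 -m jog '[0,0,-0.002,0,0,0,0,0,-0.003,0,0,0,0,0,-0.003,0,0,0]'
python3 -m jog '[0,0,0.03,0,0,0,0,0,0.07,0,0,0,0,0.03,0.11,0,0,0,-0.01,0.08,0.11,0,0,0,-0.01,0.13,0.11,0,0,0,-0.015,0.18,0.11,0,0,0,-0.02,0.23,0.11,0,0,0,-0.02,0.28,0.11,0,0,0,-0.019,0.324,0.11,0,0,0,-0.019,0.324,0.11,0,0,0]'
python3 -m jog '[0,0,0,0,0,0,0,0,0,0,0,0]'
python3 - <<'E'
from h import *
print(bot.get_obs()["eef_pos"])
im,d,T=shot("wrist"); caps(cloud("wrist",d,T),"wrist",dict(B=POTS['B']),zmin=.045)
im,d,T=shot("scene"); caps(cloud("scene",d,T),"scene",zmin=.045)
E
```

```text
clock: 18.25
eef_pos: [0.4564, -0.3603, 0.1326]
tool_rot: [0.707, 0.707, 0.001, 0.003]
ft_force: [-4.6, 3.5, 16.5]
grip_width: -0.0002
grasp_force: 8.7
clock: 19.08
eef_pos: [0.44, -0.0954, 0.2172]
tool_rot: [0.704, 0.71, 0.002, 0.0]
ft_force: [-1.0, 0.6, -0.2]
grip_width: 0.0001
grasp_force: 0.0
clock: 19.25
eef_pos: [0.4407, -0.1005, 0.2168]
tool_rot: [0.707, 0.708, 0.001, 0.001]
ft_force: [0.1, 0.9, 0.3]
grip_width: 0.0
grasp_force: 0.0
[ 0.44067465 -0.10053524  0.21678305]
wrist B 2180 mean [ 0.4386 -0.0981  0.0664] circ 439 -99 21.1
scene A 97 mean [ 0.4351 -0.0211  0.0683] circ 435 -21 21.3
scene B 89 mean [ 0.4425 -0.0977  0.0682] circ 442 -99 22.1
scene C 69 mean [ 0.4579 -0.3571  0.0608] circ 458 -358 21.6
scene D 77 mean [ 0.4482 -0.2777  0.0603] circ 448 -279 20.4
```

```bash
python3 -m jog '[-0.002,0.0025,-0.05,0,0,0,-0.002,0.0025,-0.08,0,0,0,-0.002,0.0025,-0.087,0,0,0,-0.002,0.0025,-0.091,0,0,0,-0.002,0.0025,-0.095,0,0,0,-0.002,0.0025,-0.099,0,0,0,-0.002,0.0025,-0.103,0,0,0,-0.002,0.0025,-0.106,0,0,0,-0.002,0.0025,-0.109,0,0,0,-0.002,0.0025,-0.110,0,0,0]'
```

```text
clock: 20.18
eef_pos: [0.4397, -0.0993, 0.1324]
tool_rot: [0.707, 0.707, 0.001, 0.003]
ft_force: [-11.8, 1.0, 36.6]
grip_width: -0.0003
grasp_force: 18.5
```

```bash
python3 -m jog '[0,0,0.03,0,0,0,0,0,0.07,0,0,0,0,0.03,0.11,0,0,0,-0.006,0.07,0.11,0,0,0,-0.006,0.0975,0.11,0,0,0,-0.006,0.0975,0.11,0,0,0,-0.006,0.0975,0.11,0,0,0]'
python3 - <<'E'
from h import *
print(bot.get_obs()["eef_pos"])
im,d,T=shot("wrist"); caps(cloud("wrist",d,T),"wrist",dict(A=POTS['A']),zmin=.045)
im,d,T=shot("scene"); caps(cloud("scene",d,T),"scene",zmin=.045)
E
```

```text
clock: 20.77
eef_pos: [0.4342, -0.0197, 0.217]
tool_rot: [0.706, 0.708, 0.001, 0.001]
ft_force: [0.8, -0.6, -0.9]
grip_width: 0.0002
grasp_force: 0.0
[ 0.43423836 -0.01973436  0.21700173]
wrist A 2156 mean [ 0.4317 -0.0202  0.0668] circ 432 -21 21.0
scene A 97 mean [ 0.4345 -0.0211  0.0678] circ 435 -21 20.6
scene B 89 mean [ 0.4421 -0.0983  0.0611] circ 441 -99 21.4
scene C 79 mean [ 0.4582 -0.3571  0.0605] circ 459 -358 21.5
scene D 79 mean [ 0.4476 -0.2773  0.0607] circ 449 -278 22.1
```

```bash
python3 -m jog '[-0.002,-0.001,-0.05,0,0,0,-0.002,-0.001,-0.08,0,0,0,-0.002,-0.001,-0.087,0,0,0,-0.002,-0.001,-0.091,0,0,0,-0.002,-0.001,-0.095,0,0,0,-0.002,-0.001,-0.099,0,0,0,-0.002,-0.001,-0.103,0,0,0,-0.002,-0.001,-0.106,0,0,0,-0.002,-0.001,-0.108,0,0,0,-0.002,-0.001,-0.109,0,0,0]'
python3 -m jog '[0,0,0.03,0,0,0,0,0,0.05,0,0,0,0,0,0.05,0,0,0,0,0,0.05,0,0,0,0,0,0.05,0,0,0,0,0,0.05,0,0,0,0,0,0.05,0,0,0,0,0,0.05,0,0,0]' 1
python3 - <<'E'
from h import *
print(bot.get_obs()["eef_pos"])
im,d,T=shot("wrist"); caps(cloud("wrist",d,T),"wrist",dict(A=POTS['A']),zmin=.045)
E
```

```text
clock: 21.7
eef_pos: [0.4331, -0.0217, 0.1325]
tool_rot: [0.707, 0.707, 0.001, 0.002]
ft_force: [-10.1, -0.5, 33.8]
grip_width: -0.0
grasp_force: 16.9
clock: 22.37
eef_pos: [0.4314, -0.0211, 0.1677]
tool_rot: [0.707, 0.707, -0.001, -0.001]
ft_force: [0.1, 0.5, -0.1]
grip_width: 0.0852
grasp_force: 0.0
[ 0.43141506 -0.02111887  0.16765162]
wrist A 3135 mean [ 0.4317 -0.0201  0.0594] circ 432 -21 21.0
```

```bash
python3 -m jog '[0,0,-0.03,0,0,0,0,0,-0.06,0,0,0,0,0,-0.085,0,0,0,0,0,-0.0985,0,0,0,0,0,-0.0985,0,0,0]' 1
python3 -m jog '[0,0,0,0,0,0,0,0,0,0,0,0,0,0,0,0,0,0,0,0,0,0,0,0,0,0,0,0,0,0,0,0,0,0,0,0,0,0,0,0,0,0]' -1
python3 -m jog '[0,0,0.03,0,0,0,0,0,0.07,0,0,0,0,0,0.11,0,0,0,0,0,0.125,0,0,0,0,0,0.125,0,0,0]'
```

```text
clock: 22.83
eef_pos: [0.4296, -0.021, 0.087]
tool_rot: [0.707, 0.707, -0.002, -0.002]
ft_force: [-0.3, -0.2, 0.5]
grip_width: 0.0852
grasp_force: 0.0
clock: 23.42
eef_pos: [0.4329, -0.0212, 0.0908]
tool_rot: [0.707, 0.707, 0.001, 0.001]
ft_force: [0.4, 0.0, 5.7]
grip_width: 0.0425
grasp_force: 61.0
clock: 23.83
eef_pos: [0.434, -0.0213, 0.193]
tool_rot: [0.707, 0.707, 0.003, 0.003]
ft_force: [1.0, -0.3, -2.1]
grip_width: 0.0425
grasp_force: 61.6
```

```bash
python3 -m jog '[0.014,0.036,0,0,0,0.01,0.028,0.075,0,0,0,0.02,0.042,0.115,0,0,0,0.03,0.056,0.155,0,0,0,0.0367,0.07,0.195,0,0,0,0.0367,0.085,0.235,0,0,0,0.0367,0.1,0.275,0,0,0,0.0367,0.115,0.315,0,0,0,0.0367,0.13,0.35,0,0,0,0.0367,0.136,0.368,0,0,0,0.0367]'
python3 -m jog '[0,0,0,0,0,0,0,0,0,0,0,0]'
```

```text
clock: 24.67
eef_pos: [0.5409, 0.2765, 0.1872]
tool_rot: [0.68, 0.734, -0.0, -0.001]
ft_force: [0.8, -0.4, -2.3]
grip_width: 0.0422
grasp_force: 61.7
clock: 24.83
eef_pos: [0.5397, 0.2736, 0.1871]
tool_rot: [0.68, 0.733, -0.002, -0.001]
ft_force: [-0.7, -0.6, -2.7]
grip_width: 0.0427
grasp_force: 61.7
```

```bash
python3 -m jog '[0.001,0,-0.03,0,0,0,0.001,0,-0.06,0,0,0,0.001,0,-0.085,0,0,0,0.001,0,-0.1,0,0,0,0.001,0,-0.106,0,0,0,0.001,0,-0.110,0,0,0,0.001,0,-0.113,0,0,0,0.001,0,-0.113,0,0,0]'
python3 -m jog '[0,0,0,0,0,0]'
```

```text
clock: 25.5
eef_pos: [0.5417, 0.2729, 0.0995]
tool_rot: [0.681, 0.733, 0.0, 0.0]
ft_force: [-0.1, 0.3, -2.3]
grip_width: 0.0423
grasp_force: 61.7
clock: 25.58
eef_pos: [0.542, 0.2733, 0.1001]
tool_rot: [0.681, 0.733, 0.001, 0.0]
ft_force: [-0.1, -0.8, -1.8]
grip_width: 0.0429
grasp_force: 61.7
```

```bash
python3 -m jog '[0,0,-0.0025,0,0,0,0,0,-0.004,0,0,0,0,0,-0.005,0,0,0,0,0,-0.005,0,0,0]'
```

```text
clock: 25.92
eef_pos: [0.542, 0.2735, 0.0969]
tool_rot: [0.681, 0.733, 0.001, 0.0]
ft_force: [-2.2, -1.0, 5.1]
grip_width: 0.0424
grasp_force: 62.8
```

```bash
python3 -m jog '[0,0,0,0,0,0,0,0,0,0,0,0,0,0,0,0,0,0,0,0,0,0,0,0,0,0,0,0,0,0]' 0.4
python3 -m jog '[0,0,0.02,0,0,0,0,0,0.05,0,0,0,0,0,0.09,0,0,0,-0.005,-0.02,0.13,0,0,0,-0.02,-0.06,0.13,0,0,-0.01,-0.035,-0.11,0.13,0,0,-0.02,-0.05,-0.16,0.13,0,0,-0.03,-0.065,-0.21,0.13,0,0,-0.0367,-0.08,-0.26,0.13,0,0,-0.0367,-0.095,-0.31,0.13,0,0,-0.0367]'
python3 - <<'E'
from h import *
im,d,T=shot("scene","a1"); caps(cloud("scene",d,T),"scene",{**POTS,'A':(.5413,.2733)},zmin=.045)
im,d,T=shot("top"); caps(cloud("top",d,T),"top",{**POTS,'A':(.5413,.2733)},zmin=.045); find("top",T,["pot1"])
E
python3 -m jog '[-0.025,-0.12,0,0,0,0,-0.031,-0.157,0,0,0,0,-0.031,-0.157,0,0,0,0,-0.031,-0.157,0,0,0,0,-0.031,-0.157,0,0,0,0]' 1
python3 - <<'E'
from h import *
print(bot.get_obs()["eef_pos"])
im,d,T=shot("wrist"); caps(cloud("wrist",d,T),"wrist",dict(B=POTS['B']),zmin=.045)
E
```

```text
clock: 26.33
eef_pos: [0.5415, 0.2733, 0.0951]
tool_rot: [0.681, 0.733, -0.0, -0.0]
ft_force: [-0.0, 0.6, 0.6]
grip_width: 0.0595
grasp_force: 0.0
clock: 27.17
eef_pos: [0.4647, 0.0242, 0.1993]
tool_rot: [0.707, 0.707, 0.0, 0.0]
ft_force: [0.7, -0.8, -0.4]
grip_width: 0.0598
grasp_force: 0.0
scene A 168 mean [0.5418 0.282  0.0682] circ 542 286 30.7
scene B 86 mean [ 0.4418 -0.0983  0.061 ] circ 441 -98 21.2
scene C 75 mean [ 0.4574 -0.3578  0.0603] circ 458 -357 22.3
scene D 81 mean [ 0.4488 -0.2776  0.0603] circ 448 -278 21.4
top A 87 mean [0.5401 0.2834 0.0688] circ 539 286 32.0
top B 69 mean [ 0.4389 -0.0994  0.0608] circ 438 -99 20.3
top C 58 mean [ 0.452  -0.3555  0.0615] circ 453 -356 20.7
top D 72 mean [ 0.4441 -0.2771  0.061 ] circ 443 -276 20.1
top tip_of pot1 [0.54  0.272 0.006] 0.7 [174 181]
top tip_of pot1 [ 0.445 -0.275 -0.004] 0.69 [315 203]
top tip_of pot1 [ 0.362 -0.381 -0.006] 0.43 [343 224]
top tip_of pot1 [ 0.438 -0.1   -0.002] 0.41 [270 206]
clock: 27.73
eef_pos: [0.4412, -0.101, 0.1993]
tool_rot: [0.708, 0.706, 0.0, 0.0]
ft_force: [-1.0, -0.0, -0.5]
grip_width: 0.0852
grasp_force: 0.0
[ 0.44124938 -0.10096217  0.19925558]
wrist B 2378 mean [ 0.4386 -0.0982  0.0594] circ 438 -99 21.1
```

```bash
python3 -m jog '[-0.003,0.0025,-0.03,0,0,0,-0.003,0.0025,-0.07,0,0,0,-0.003,0.0025,-0.11,0,0,0,-0.003,0.0025,-0.13,0,0,0,-0.003,0.0025,-0.1385,0,0,0,-0.003,0.0025,-0.1385,0,0,0]' 1
python3 -m jog '[0,0,0,0,0,0,0,0,0,0,0,0,0,0,0,0,0,0,0,0,0,0,0,0,0,0,0,0,0,0,0,0,0,0,0,0,0,0,0,0,0,0]' -1
python3 -m jog '[0,0,0.03,0,0,0,0,0,0.07,0,0,0,0,0,0.11,0,0,0,0,0,0.125,0,0,0,0,0,0.125,0,0,0]'
python3 -m jog '[0,0,0,0,0,0]'
```

```text
clock: 28.28
eef_pos: [0.4379, -0.0959, 0.0868]
tool_rot: [0.706, 0.708, -0.001, -0.002]
ft_force: [0.0, 0.7, 0.4]
grip_width: 0.0853
grasp_force: 0.0
clock: 28.87
eef_pos: [0.4397, -0.098, 0.09]
tool_rot: [0.707, 0.707, 0.001, 0.001]
ft_force: [-0.8, 0.7, 6.1]
grip_width: 0.0431
grasp_force: 60.8
clock: 29.28
eef_pos: [0.4406, -0.0985, 0.1921]
tool_rot: [0.707, 0.707, 0.002, 0.003]
ft_force: [-0.2, 0.1, -2.6]
grip_width: 0.0427
grasp_force: 61.7
clock: 29.37
eef_pos: [0.4385, -0.098, 0.1889]
tool_rot: [0.707, 0.707, 0.001, 0.001]
ft_force: [0.2, 0.6, -3.0]
grip_width: 0.0426
grasp_force: 61.7
```

```bash
python3 -m jog '[0.012,0.03,0,0,0,0.01,0.026,0.072,0,0,0,0.02,0.04,0.115,0,0,0,0.03,0.054,0.158,0,0,0,0.0367,0.068,0.2,0,0,0,0.0367,0.082,0.243,0,0,0,0.0367,0.096,0.286,0,0,0,0.0367,0.11,0.329,0,0,0,0.0367,0.122,0.37,0,0,0,0.0367,0.133,0.4,0,0,0,0.0367]'
python3 -m jog '[0,0,0,0,0,0,0,0,0,0,0,0]'
```

```text
clock: 30.2
eef_pos: [0.5438, 0.2245, 0.1854]
tool_rot: [0.68, 0.733, -0.002, -0.001]
ft_force: [0.7, 0.5, -1.6]
grip_width: 0.0427
grasp_force: 61.7
clock: 30.37
eef_pos: [0.5437, 0.223, 0.1854]
tool_rot: [0.68, 0.734, -0.002, -0.001]
ft_force: [-1.0, -1.2, -3.2]
grip_width: 0.0425
grasp_force: 61.8
```

```bash
python3 -m jog '[0.001,-0.002,-0.03,0,0,0,0.001,-0.002,-0.06,0,0,0,0.001,-0.002,-0.085,0,0,0,0.001,-0.002,-0.1,0,0,0,0.001,-0.002,-0.106,0,0,0,0.001,-0.002,-0.110,0,0,0,0.001,-0.002,-0.113,0,0,0,0.001,-0.002,-0.115,0,0,0,0.001,-0.002,-0.115,0,0,0]'
```

```text
clock: 31.12
eef_pos: [0.546, 0.2204, 0.0969]
tool_rot: [0.681, 0.733, 0.0, 0.0]
ft_force: [0.7, -1.0, -2.6]
grip_width: 0.0424
grasp_force: 61.9
```

```bash
python3 -m jog '[0,0,-0.0015,0,0,0,0,0,-0.0025,0,0,0,0,0,-0.0025,0,0,0]'
python3 -m jog '[0,0,0,0,0,0,0,0,0,0,0,0,0,0,0,0,0,0,0,0,0,0,0,0,0,0,0,0,0,0]' 0.4
python3 -m jog '[0,0,0.02,0,0,0,0,0,0.05,0,0,0,0,0,0.09,0,0,0,-0.005,-0.02,0.13,0,0,0,-0.02,-0.06,0.13,0,0,-0.01,-0.035,-0.11,0.13,0,0,-0.02,-0.05,-0.16,0.13,0,0,-0.03,-0.065,-0.21,0.13,0,0,-0.0367,-0.08,-0.26,0.13,0,0,-0.0367,-0.095,-0.31,0.13,0,0,-0.0367]'
python3 - <<'E'
from h import *
im,d,T=shot("scene","a2"); P=cloud("scene",d,T); caps(P,"scene",zmin=.045); caps(P,"box",dict(A=(.5413,.2733),B=(.5451,.2214)),.06)
im,d,T=shot("top","a2t"); find("top",T,["pot1"]); caps(cloud("top",d,T),"top",zmin=.045)
E
```

```text
clock: 31.37
eef_pos: [0.5462, 0.2207, 0.096]
tool_rot: [0.681, 0.733, 0.001, 0.001]
ft_force: [-2.0, -1.7, 4.6]
grip_width: 0.0426
grasp_force: 62.8
clock: 31.78
eef_pos: [0.5456, 0.2205, 0.0943]
tool_rot: [0.681, 0.733, -0.0, -0.0]
ft_force: [-0.7, -0.5, -0.1]
grip_width: 0.0595
grasp_force: 0.0
clock: 32.62
eef_pos: [0.4689, -0.0286, 0.1985]
tool_rot: [0.707, 0.707, 0.0, 0.0]
ft_force: [1.4, -0.1, -0.5]
grip_width: 0.0598
grasp_force: 0.0
scene A none
scene B none
scene C 76 mean [ 0.4586 -0.3581  0.0597] circ 458 -358 22.5
scene D 75 mean [ 0.4471 -0.278   0.0603] circ 446 -279 21.3
box A 165 mean [0.542  0.2786 0.0686] circ 541 273 41.4
box B 156 mean [0.548  0.2243 0.0671] circ 546 231 32.2
top tip_of pot1 [ 0.362 -0.382 -0.005] 0.69 [343 224]
top tip_of pot1 [ 0.551 -0.383 -0.001] 0.65 [342 176]
top tip_of pot1 [0.544 0.271 0.006] 0.62 [174 180]
top tip_of pot1 [ 0.454 -0.359  0.002] 0.61 [337 200]
top tip_of pot1 [ 0.442 -0.276 -0.005] 0.53 [316 204]
top tip_of pot1 [0.547 0.218 0.001] 0.44 [188 179]
top A none
top B none
top C 69 mean [ 0.4536 -0.3548  0.0613] circ 454 -356 21.1
top D 62 mean [ 0.4428 -0.2752  0.0605] circ 443 -276 20.8
```

```bash
python3 -m jog '[-0.004,-0.045,0,0,0,0,-0.008,-0.09,0,0,0,0,-0.013,-0.135,0,0,0,0,-0.018,-0.18,0,0,0,0,-0.024,-0.225,0,0,0,0,-0.028,-0.27,0,0,0,0,-0.032,-0.313,0,0,0,0,-0.032,-0.313,0,0,0,0,-0.032,-0.313,0,0,0,0]' 1
python3 - <<'E'
from h import *
print(bot.get_obs()["eef_pos"])
im,d,T=shot("wrist"); caps(cloud("wrist",d,T),"wrist",dict(D=POTS['D']),zmin=.045)
E
```

```text
clock: 33.52
eef_pos: [0.4449, -0.2781, 0.1981]
tool_rot: [0.708, 0.707, 0.0, 0.0]
ft_force: [-0.8, 0.8, -0.0]
grip_width: 0.0853
grasp_force: 0.0
[ 0.44488494 -0.27814096  0.19808184]
wrist D 2385 mean [ 0.4438 -0.278   0.0594] circ 444 -279 21.0
```

```bash
python3 -m jog '[-0.001,0,-0.03,0,0,0,-0.001,0,-0.07,0,0,0,-0.001,0,-0.11,0,0,0,-0.001,0,-0.13,0,0,0,-0.001,0,-0.1375,0,0,0,-0.001,0,-0.1375,0,0,0]' 1
python3 -m jog '[0,0,0,0,0,0,0,0,0,0,0,0,0,0,0,0,0,0,0,0,0,0,0,0,0,0,0,0,0,0,0,0,0,0,0,0,0,0,0,0,0,0]' -1
python3 -m jog '[0,0,0.03,0,0,0,0,0,0.07,0,0,0,0,0,0.11,0,0,0,0,0,0.125,0,0,0,0,0,0.125,0,0,0]'
python3 -m jog '[0,0,0,0,0,0]'
```

```text
clock: 34.07
eef_pos: [0.443, -0.275, 0.0868]
tool_rot: [0.706, 0.708, -0.0, -0.002]
ft_force: [-0.6, -0.0, 1.1]
grip_width: 0.0854
grasp_force: 0.0
clock: 34.65
eef_pos: [0.4444, -0.2781, 0.0902]
tool_rot: [0.707, 0.707, 0.001, 0.002]
ft_force: [-0.7, 1.4, 5.9]
grip_width: 0.0431
grasp_force: 61.1
clock: 35.07
eef_pos: [0.4452, -0.2788, 0.1925]
tool_rot: [0.707, 0.707, 0.001, 0.004]
ft_force: [0.1, -0.3, -1.8]
grip_width: 0.0427
grasp_force: 61.5
clock: 35.15
eef_pos: [0.4434, -0.2776, 0.1889]
tool_rot: [0.707, 0.707, 0.0, 0.001]
ft_force: [0.1, 0.1, -3.1]
grip_width: 0.0424
grasp_force: 61.5
```

```bash
python3 -m jog '[0.01,0.035,0,0,0,0.01,0.02,0.078,0,0,0,0.02,0.03,0.12,0,0,0,0.03,0.04,0.163,0,0,0,0.0367,0.05,0.206,0,0,0,0.0367,0.06,0.25,0,0,0,0.0367,0.07,0.295,0,0,0,0.0367,0.08,0.34,0,0,0,0.0367,0.09,0.385,0,0,0,0.0367,0.1,0.43,0,0,0,0.0367]'
python3 -m jog '[0.01,0.043,0,0,0,0,0.02,0.086,0,0,0,0,0.028,0.115,0,0,0,0,0.032,0.129,0,0,0,0,0.032,0.129,0,0,0,0,0.032,0.129,0,0,0,0]'
python3 -m jog '[0,0,0,0,0,0]'
```

```text
clock: 35.98
eef_pos: [0.5219, 0.0681, 0.1859]
tool_rot: [0.681, 0.733, -0.002, -0.001]
ft_force: [0.9, 0.4, -1.7]
grip_width: 0.0428
grasp_force: 61.5
clock: 36.48
eef_pos: [0.5478, 0.1694, 0.1864]
tool_rot: [0.68, 0.733, -0.002, -0.001]
ft_force: [-0.1, -1.0, -2.8]
grip_width: 0.0426
grasp_force: 61.5
clock: 36.57
eef_pos: [0.548, 0.1684, 0.187]
tool_rot: [0.681, 0.732, -0.002, -0.001]
ft_force: [-0.2, 0.4, -3.2]
grip_width: 0.0426
grasp_force: 61.5
```

```bash
python3 -m jog '[0.001,0.001,-0.03,0,0,0,0.001,0.001,-0.06,0,0,0,0.001,0.001,-0.085,0,0,0,0.001,0.001,-0.1,0,0,0,0.001,0.001,-0.106,0,0,0,0.001,0.001,-0.110,0,0,0,0.001,0.001,-0.113,0,0,0,0.001,0.001,-0.116,0,0,0,0.001,0.001,-0.116,0,0,0]'
```

```text
clock: 37.32
eef_pos: [0.5505, 0.1704, 0.0965]
tool_rot: [0.681, 0.733, 0.001, 0.001]
ft_force: [1.0, -0.1, -2.0]
grip_width: 0.0424
grasp_force: 62.0
```

```bash
python3 -m jog '[0,0,-0.0015,0,0,0,0,0,-0.002,0,0,0,0,0,-0.002,0,0,0]'
python3 -m jog '[0,0,0,0,0,0,0,0,0,0,0,0,0,0,0,0,0,0,0,0,0,0,0,0,0,0,0,0,0,0]' 0.4
python3 -m jog '[0,0,0.02,0,0,0,0,0,0.05,0,0,0,0,0,0.09,0,0,0,-0.005,-0.02,0.13,0,0,0,-0.02,-0.06,0.13,0,0,-0.01,-0.03,-0.11,0.13,0,0,-0.04,-0.04,-0.16,0.13,0,0,-0.03,-0.05,-0.21,0.13,0,0,-0.0367,-0.06,-0.26,0.13,0,0,-0.0367,-0.07,-0.31,0.13,0,0,-0.0367]'
python3 - <<'E'
from h import *
im,d,T=shot("scene","a3"); P=cloud("scene",d,T); caps(P,"scene",dict(C=POTS['C']),zmin=.045)
im,d,T=shot("top","a3t"); find("top",T,["pot1"]); caps(cloud("top",d,T),"top",dict(C=POTS['C']),zmin=.045)
E
```

```text
clock: 37.57
eef_pos: [0.5505, 0.1706, 0.0963]
tool_rot: [0.681, 0.733, 0.001, 0.001]
ft_force: [-1.7, -1.9, 6.2]
grip_width: 0.0426
grasp_force: 62.5
clock: 37.98
eef_pos: [0.5498, 0.1706, 0.094]
tool_rot: [0.681, 0.733, 0.0, 0.0]
ft_force: [0.0, 0.3, 0.1]
grip_width: 0.0597
grasp_force: 0.0
clock: 38.82
eef_pos: [0.493, -0.0791, 0.1981]
tool_rot: [0.707, 0.707, 0.0, 0.0]
ft_force: [0.8, -1.0, -0.3]
grip_width: 0.0596
grasp_force: 0.0
scene C 75 mean [ 0.4573 -0.3577  0.0601] circ 458 -360 22.3
top tip_of pot1 [ 0.363 -0.382 -0.001] 0.69 [343 224]
top tip_of pot1 [0.552 0.173 0.005] 0.64 [200 178]
top tip_of pot1 [ 0.455 -0.358  0.   ] 0.6 [337 200]
top tip_of pot1 [ 0.551 -0.38  -0.002] 0.59 [341 175]
top tip_of pot1 [ 0.67  -0.201  0.217] 0.53 [301 132]
top tip_of pot1 [0.543 0.218 0.004] 0.51 [188 180]
top C 70 mean [ 0.4545 -0.3549  0.0611] circ 454 -356 20.6
```

```bash
python3 -m jog '[-0.006,-0.045,0,0,0,0,-0.012,-0.09,0,0,0,0,-0.018,-0.135,0,0,0,0,-0.024,-0.18,0,0,0,0,-0.03,-0.225,0,0,0,0,-0.036,-0.27,0,0,0,0,-0.042,-0.315,0,0,0,0,-0.049,-0.352,0,0,0,0,-0.049,-0.352,0,0,0,0,-0.049,-0.352,0,0,0,0]' 0.65
python3 - <<'E'
from h import *
print(bot.get_obs()["eef_pos"])
im,d,T=shot("wrist"); caps(cloud("wrist",d,T),"wrist",dict(C=POTS['C']),zmin=.045)
E
```

```text
clock: 39.8
eef_pos: [0.455, -0.3593, 0.1974]
tool_rot: [0.707, 0.707, 0.0, -0.0]
ft_force: [0.2, -0.8, 0.5]
grip_width: 0.0703
grasp_force: 0.0
[ 0.45495928 -0.35931557  0.19740958]
wrist C 2397 mean [ 0.4544 -0.3583  0.0594] circ 454 -359 21.0
```

```bash
python3 -m jog '[-0.001,0,-0.03,0,0,0,-0.001,0,-0.07,0,0,0,-0.001,0,-0.11,0,0,0,-0.001,0,-0.13,0,0,0,-0.001,0,-0.137,0,0,0,-0.001,0,-0.137,0,0,0]'
python3 -m jog '[0,0,0,0,0,0,0,0,0,0,0,0,0,0,0,0,0,0,0,0,0,0,0,0,0,0,0,0,0,0,0,0,0,0,0,0,0,0,0,0,0,0]' -1
python3 -m jog '[0,0,0.03,0,0,0,0,0,0.07,0,0,0,0,0,0.11,0,0,0,0,0,0.125,0,0,0,0,0,0.125,0,0,0]'
python3 -m jog '[0,0,0,0,0,0]'
```

```text
clock: 40.35
eef_pos: [0.4536, -0.3564, 0.0867]
tool_rot: [0.706, 0.708, -0.0, -0.002]
ft_force: [0.4, -0.4, 0.6]
grip_width: 0.0707
grasp_force: 0.0
clock: 40.93
eef_pos: [0.4551, -0.3597, 0.0906]
tool_rot: [0.707, 0.707, 0.001, 0.002]
ft_force: [0.6, 2.5, 6.1]
grip_width: 0.0426
grasp_force: 61.4
clock: 41.35
eef_pos: [0.4554, -0.3606, 0.1929]
tool_rot: [0.707, 0.707, 0.0, 0.004]
ft_force: [0.5, -0.3, -2.2]
grip_width: 0.0428
grasp_force: 61.5
clock: 41.43
eef_pos: [0.4538, -0.3593, 0.1888]
tool_rot: [0.707, 0.707, 0.0, 0.001]
ft_force: [0.2, 0.2, -2.5]
grip_width: 0.0427
grasp_force: 61.5
```

```bash
python3 -m jog '[0.009,0.035,0,0,0,0.01,0.018,0.078,0,0,0,0.02,0.027,0.12,0,0,0,0.03,0.036,0.163,0,0,0,0.0367,0.045,0.206,0,0,0,0.0367,0.054,0.25,0,0,0,0.0367,0.063,0.295,0,0,0,0.0367,0.072,0.34,0,0,0,0.0367,0.081,0.385,0,0,0,0.0367,0.09,0.43,0,0,0,0.0367]'
python3 -m jog '[0.01,0.043,0,0,0,0,0.02,0.086,0,0,0,0,0.028,0.125,0,0,0,0,0.032,0.15,0,0,0,0,0.033,0.166,0,0,0,0,0.033,0.166,0,0,0,0,0.033,0.166,0,0,0,0]'
python3 -m jog '[0,0,0,0,0,0]'
```

```text
clock: 42.27
eef_pos: [0.5242, -0.0133, 0.1859]
tool_rot: [0.681, 0.733, -0.002, -0.002]
ft_force: [0.9, -0.6, -2.0]
grip_width: 0.0425
grasp_force: 61.5
clock: 42.85
eef_pos: [0.551, 0.1176, 0.1867]
tool_rot: [0.68, 0.733, -0.002, -0.001]
ft_force: [0.1, 0.1, -1.6]
grip_width: 0.0423
grasp_force: 61.5
clock: 42.93
eef_pos: [0.5513, 0.1165, 0.1873]
tool_rot: [0.681, 0.732, -0.001, -0.0]
ft_force: [0.9, -0.1, -2.3]
grip_width: 0.0426
grasp_force: 61.5
```

```bash
python3 -m jog '[0.001,0.0015,-0.03,0,0,0,0.001,0.0015,-0.06,0,0,0,0.001,0.0015,-0.085,0,0,0,0.001,0.0015,-0.1,0,0,0,0.001,0.0015,-0.106,0,0,0,0.001,0.0015,-0.110,0,0,0,0.001,0.0015,-0.113,0,0,0,0.001,0.0015,-0.116,0,0,0,0.001,0.0015,-0.116,0,0,0]'
```

```text
clock: 43.68
eef_pos: [0.5537, 0.1187, 0.0967]
tool_rot: [0.681, 0.733, 0.001, 0.001]
ft_force: [-0.6, -0.3, -2.1]
grip_width: 0.0427
grasp_force: 61.9
```

Lower onto the floor, release, retreat and check everything.

```bash
python3 -m jog '[0,0,-0.0015,0,0,0,0,0,-0.002,0,0,0,0,0,-0.002,0,0,0]'
python3 -m jog '[0,0,0,0,0,0,0,0,0,0,0,0,0,0,0,0,0,0,0,0,0,0,0,0,0,0,0,0,0,0]' 0.4
python3 -m jog '[0,0,0.02,0,0,0,0,0,0.05,0,0,0,0,0,0.09,0,0,0,-0.01,-0.02,0.13,0,0,0,-0.04,-0.05,0.15,0,0,0,-0.08,-0.08,0.15,0,0,0,-0.12,-0.11,0.15,0,0,0,-0.16,-0.14,0.15,0,0,0,-0.2,-0.17,0.15,0,0,0,-0.2,-0.17,0.15,0,0,0]'
python3 -m jog '[0,0,0,0,0,0,0,0,0,0,0,0]'
python3 - <<'E'
from h import *
im,d,T=shot("top","f_t"); find("top",T,["pot1","lid","mill","bowl","tongs","spatula"])
im,d,T=shot("scene","f_s"); find("scene",T,["pot1","lid"]); P=cloud("scene",d,T)
for x,y in[(.5413,.2733),(.5451,.2214),(.5498,.1706),(.553,.118)]:
    q=P[np.hypot(P[:,0]-x,P[:,1]-y)<.014]; print((x,y),len(q),np.percentile(q[:,2],[10,50,90]).round(4))
cv2.imwrite("pics/f.png",cv2.resize(im[100:345,120:420,::-1],None,fx=2.4,fy=2.4,interpolation=2))
E
```

```text
clock: 43.93
eef_pos: [0.5537, 0.1189, 0.0966]
tool_rot: [0.681, 0.733, 0.001, 0.001]
ft_force: [-2.7, -0.9, 8.8]
grip_width: 0.0431
grasp_force: 62.7
clock: 44.35
eef_pos: [0.553, 0.119, 0.0939]
tool_rot: [0.681, 0.733, 0.0, 0.0]
ft_force: [0.1, -0.3, 0.7]
grip_width: 0.0597
grasp_force: 0.0
clock: 45.18
eef_pos: [0.3858, -0.0194, 0.2127]
tool_rot: [0.682, 0.731, -0.003, -0.002]
ft_force: [-0.7, 1.0, -0.2]
grip_width: 0.0599
grasp_force: 0.0
clock: 45.35
eef_pos: [0.3936, -0.0172, 0.2145]
tool_rot: [0.681, 0.733, 0.001, 0.001]
ft_force: [0.2, 0.1, 0.2]
grip_width: 0.0599
grasp_force: 0.0
top tip_of pot1 [0.553 0.119 0.008] 0.67 [213 177]
top tip_of pot1 [ 0.548 -0.384 -0.002] 0.66 [342 176]
top tip_of pot1 [0.551 0.176 0.002] 0.59 [199 178]
top tip_of pot1 [0.542 0.268 0.01 ] 0.45 [175 180]
top tip_of pot1 [0.547 0.219 0.003] 0.43 [188 179]
top tip_of pot1 [ 0.362 -0.383 -0.002] 0.42 [344 224]
top tip_of lid [ 0.67  -0.195  0.029] 0.97 [294 145]
top tip_of mill [ 0.558  0.454 -0.006] 0.5 [129 178]
top tip_of bowl [0.325 0.306 0.003] 0.8 [165 237]
top tip_of bowl [ 0.523 -0.48  -0.   ] 0.68 [366 182]
top tip_of tongs [ 0.668 -0.202  0.216] 0.52 [301 132]
top tip_of spatula [ 0.549 -0.57   0.003] 0.97 [388 175]
scene tip_of pot1 [0.542 0.277 0.009] 0.81 [324 287]
scene tip_of pot1 [ 0.354 -0.386  0.002] 0.76 [228 139]
scene tip_of pot1 [0.546 0.218 0.004] 0.62 [309 276]
scene tip_of pot1 [0.555 0.168 0.006] 0.53 [295 266]
scene tip_of pot1 [ 0.552 -0.388 -0.   ] 0.49 [188 166]
scene tip_of pot1 [0.553 0.117 0.007] 0.48 [284 255]
scene tip_of lid [ 0.669 -0.201  0.029] 0.73 [193 211]
scene tip_of lid [0.551 0.169 0.004] 0.51 [296 266]
(0.5413, 0.2733) 70 [0.0648 0.0668 0.0691]
(0.5451, 0.2214) 62 [0.0642 0.0674 0.0693]
(0.5498, 0.1706) 61 [0.0645 0.0671 0.0693]
(0.553, 0.118) 55 [0.0646 0.0673 0.0696]
```

View pics/f.png

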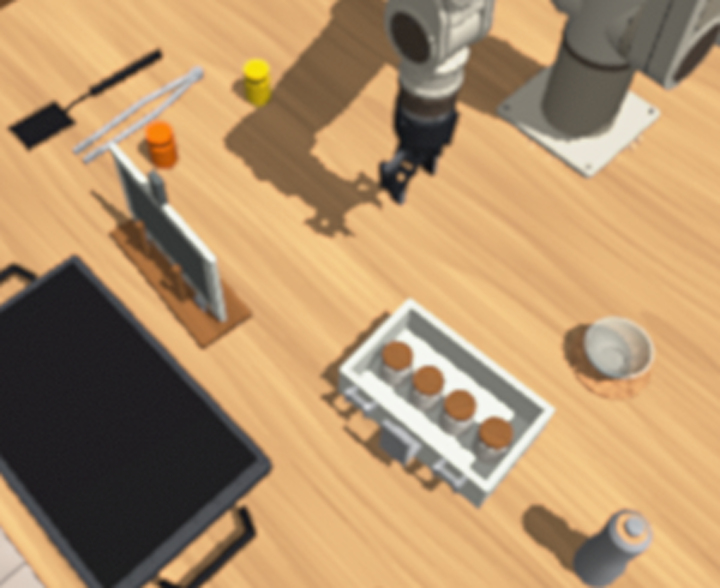

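All four white pots stand upright in the box (crop x 397–495, y 355–435) with their cap tops at about 66 mm. The lid is in the rack, handle up at (155,187), and the bystanders haven't moved.

```bash
python3 -c "
from workcell import bot
print(bot.job_done())"
```

```text
the job is handed in; nothing more can be done
None
```

The job is handed in: the lid stands handle up in the rack slot, all four pots have their caps fully home and stand upright in the cool box, and the mill, bowl, tongs and spatula were left where they were.

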